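# Take up the bearing play of a loose measuring wheel

## Robot

A 6-joint arm with a two-finger parallel gripper is mounted at the origin on a cart in front of the work surface, level with it; the furniture and walls round the work are solid. World frame = base frame: x ahead of the robot, y to its left, z up, the work surface at z = 0. Lengths are in m, angles in rad, forces in N, time in s.
With the tool pointing down it reaches from about 0.35 to 0.8 m from the base axis. Payload 7.3 kg.
Tool frame: the origin (TCP) lies between the finger pads; the fingertips stand 25 mm ahead of it and the grasp point (between the pads) lies 6 mm ahead of it (r.tip_extent is the distance from the TCP to the fingertips, in m); z points along the fingers, y is the line along which they close (so a half turn about z gives the same grasp; the last joint's range is limited). The gripper opens to 85 mm and grips with 20 to 120 N. Pads are 22 mm wide; open, the fingers measure 114 mm over their backs; the gripper's body (76 mm by 85 mm) begins 54 mm behind the grasp point. The pads swing forward as they close: fully open they stand 13 mm farther back than shut.
Start: joints at [-1.362, 0.342, 1.524, -0, 1.275, -0.146], TCP at [0.182, -0.492, 0.256] pointing down, gripper open.
Joint ranges: [-2.53, 2.53], [-0.77, 2.02], [0.04, 2.7], [-1, 4.14], [0.28, 2.66], [-3.11, 3.11]. Speed limits (rad/s): [2.57, 2.57, 3.14, 3.14, 3.14, 3.14].

## Interface

Orientations are given as a unit quaternion [x, y, z, w].
In Python, from workcell import r, command_gripper, optics gives the robot as it stands. The module is installed in compiled form; this text tells all that it offers. Calls block until the motion is done:
- r.reach(position, orientation): joint-space move of the TCP to a pose.
- r.move_straight(position, orientation=None, speed=0.15, max_force=None): straight line of the TCP; orientation=None keeps the orientation; speed is the mean speed in m/s. With max_force (N) it stops when the force on the tool has changed by that much, and returns True; else False.
- r.movej(angles): joint-space move.
- command_gripper(opening, force=None): finger opening in m; force is the grip in N (None keeps the last); returns when the fingers have stopped.
- r.hold(seconds).
- r.solve_ik(position, orientation): joint angles nearest the present ones, or None.
- r.read_state(): the state.
- optics.get_image(name): name is "scene" or "top" or "wrist"; returns (picture, depth): 420x560x3 uint8, red, green, blue; 420x560 float32, m along the optical axis (not along the pixel's ray), 0 where there is no reading.
- optics.camera_model(name): a dict with "K" (3x3 intrinsics, pixels), "R" (3x3) and "t" (3): a world point X has camera coordinates R X + t; the wrist camera has in their place "tool_from_camera" (4x4, takes a point from camera to tool coordinates, whose origin is the TCP and whose axes are the flange's). Camera axes: x right, y down, z forward; pixel columns grow to the right and rows downward; lengths in m; the calibration is good to about 2 mm. A picture is of the moment at which its call begins: read the wrist's pose just before it. camera_model takes no time and is no camera call.
A pose or a line that the arm cannot do raises r.PlanningError and nothing moves.
- r.finish_job(): hands the job in; it is judged then, once.
The state is a dict: "time_s": time; "joint_positions": joint angles; "dq": joint speeds; "tau": joint torques, N m; "eef_pos": TCP position; "eef_rot": TCP orientation; "contact_force": force on the tool from outside, world axes, zero at the start; "torque": the same for the moment, N m; "grip_width": finger opening in m; "grip_force": force on a finger pad.
Only numpy, scipy, OpenCV 4.12 (cv2) and the standard library are available. Lean on these libraries where they do the work, as an engineer would, in place of code of your own. Each camera call takes 0.05 s, during which the arm holds its last target. There are 200 camera calls.

## Task

The small measuring wheel in the hub stand has a loose bearing. Take hold of the tyre at the top and rock it gently sideways along the axle, towards the upright and then away from it, to feel how much play there is; then let go of it and tighten the adjusting nut with the spanner that sits on it, until the play is gone and the bearing is lightly preloaded but not tight. Finally rock the wheel by its top once more, towards the upright and then away, to check that it no longer moves freely, and leave it standing without leaning hard on the bearing at any time or disturbing the things lying around.

Things in the scene. Friction and masses are not known exactly. Their poses are not given: they have to be found in the camera images.
- stand: Fixed hub stand: dark base plate 150 x 180 x 12 mm, one grey upright (64 mm wide, 142 mm high, at y = 35 to 49 mm). Origin on the bench straight below the wheel's centre; z up; y along the axle, from the wheel to the upright and on to the spanner; x across, in the wheel's plane. The axle is 110 mm above the bench; the wheel sits on the free end of it.
- hub: Hub with the wheel on it: 160 mm across, black tyre 24 mm wide with flat sides, grey spoked disc, spins freely. Origin at the wheel's centre, on the axle; y along the axle towards the upright, z up. If loose it rocks about x: the top of the wheel moves freely 2 to 6 mm to either side of upright, stays where it is left, and ends at a springy stop of about 2.7 N per mm at the top.
- rim_top (a point): Top of the tyre, 80 mm above the hub's origin, mid-width; moves as the wheel rocks, not as it spins. With the play gone and the bearing preloaded, the wheel stands upright by itself and its top yields only like a spring of about 4 N per mm: a sideways push of 3 to 4 N is a good test. Over 18 N there harms the bearing.
- cone: Bearing cone: steel disc 68 mm across between wheel and upright, turned by the nut. Origin at the wheel's centre; its pose does not show the play. Once the play is gone it presses on the hub. Right preload, with nobody touching the wheel: 2 to 24 N, that is about 0.06 to 0.30 rad of tightening past the point where the play has just gone. Over 60 N harms the bearing.
- spanner: Spanner that stays on the adjusting nut. Origin on the axle at the stand's y = 95 mm; z runs out along the handle. It swings about the axle, stiffly (4 N at the handle), and stays put; vertical is mid-range, 0.85 rad either way. Tighten: handle towards the stand's +x. It starts 0.40 to 0.65 rad on the -x side. The play ends, by wear, somewhere from vertical to 0.4 rad on the +x side.
- spanner_grip (a point): Middle of the spanner's black rubber handle, 95 mm from the axle. The handle is 58 mm long, 18 mm wide, 11 mm thick (thin along the axle); its end is 119 mm from the axle. While there is play, each 0.1 rad of tightening takes about 0.6 mm off the free movement of the wheel's top to each side (exactly: 6 mm times the gain in the sine of the handle's angle from vertical).
- grease: Jar, 56 mm across, 71 mm high, standing on the bench; not part of the job. Origin at its underside.
- oil: Oil bottle with a pointed black spout, 46 mm across, 128 mm high; not part of the job. Origin at its underside.
- screwdriver: Screwdriver, 194 mm long, lying on the bench; not part of the job. Origin at its underside.
- tin: Round open tin with screws, 70 mm across, 22 mm high; not part of the job. Origin at its underside.

How it is judged:
By the outcome, as a careful person would: the job done as asked, in the order asked, and still so for the second after the job is handed in, with the robot touching nothing.
It also fails if it takes over 70 s, if anything falls off the work surface, if the arm or the gripper's body presses on something with over 40 N, if the wrist force passes 120 N, or if a joint passes its speed limit or range.

## Working session

There is one attempt and no reset: what is moved stays moved. The work goes in short steps, each a Python script; the robot and the scene stay as the last script left them, time stands still between calls to the robot, and variables do not carry over. Pictures are saved under pics/ and viewed, at most 10 in all, crops included, and the job is handed in when it is done.

```bash
mkdir -p pics
python3 - <<'E'
from workcell import r,optics
import cv2,numpy as np
for n in("scene","top"):
    im,d=optics.get_image(n); cv2.imwrite(f"pics/{n}0.png",im[:,:,::-1]); np.savez(f"{n}0.npz",im=im,d=d)
    m=optics.camera_model(n); print(n,m["K"],m["R"],m["t"])
print(optics.camera_model("wrist"));s=r.read_state();print(s["time_s"],s["eef_rot"],s["contact_force"],r.tip_extent)
E
```

```text
scene [[460.3981163    0.         284.49786274]
 [  0.         460.3981163  204.21643924]
 [  0.           0.           1.        ]] [[-0.67865867 -0.73445241 -0.00143702]
 [-0.4214613   0.39104526 -0.81820168]
 [ 0.60149213 -0.55467401 -0.57492952]] [0.37299171 0.36065893 0.68072967]
top [[449.13578151   0.         268.68699571]
 [  0.         449.13578151 205.75554832]
 [  0.           0.           1.        ]] [[-0.01853693 -0.99975998  0.0116771 ]
 [-0.9911165   0.01683578 -0.13192665]
 [ 0.13169839 -0.01401888 -0.9911907 ]] [-0.00399136  0.57708739  1.08224248]
{'K': array([[302.48020229,   0.        , 278.40133558],
       [  0.        , 302.48020229, 211.30336701],
       [  0.        ,   0.        ,   1.        ]]), 'tool_from_camera': array([[-1.65309920e-03, -9.54116853e-01, -2.99429955e-01,
         7.68986644e-02],
       [ 9.99998582e-01, -1.67347985e-03, -1.88363018e-04,
         7.47152418e-04],
       [-3.21369667e-04, -2.99429842e-01,  9.54118267e-01,
        -1.16769586e-01],
       [ 0.00000000e+00,  0.00000000e+00,  0.00000000e+00,
         1.00000000e+00]])}
0.1 [ 9.84307337e-01  1.76461222e-01 -2.27246206e-05 -7.08635800e-04] [0.48286811 0.01277629 0.21146746] 0.025
```

View pics/scene0.png

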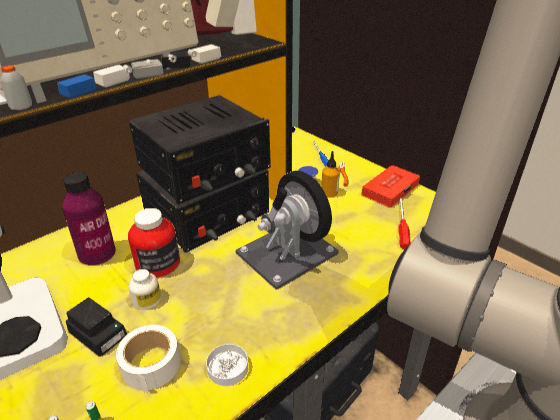

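View pics/top0.png

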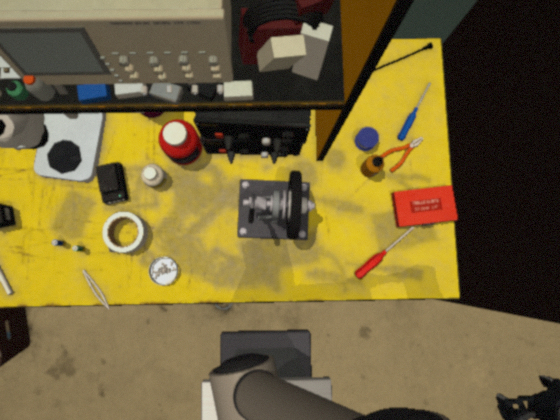

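The scene view shows the stand at about (290,235), with the wheel at (305,205) and the spanner side to its left. In the top view the wheel is at (295,205) and the axle runs left, which is world +y. Next I'll get 3D points from depth.

```bash
cat > h.py <<'E'
import numpy as np,cv2
from workcell import r,optics,command_gripper
def cloud(n,d,m=None):
    m=m or optics.camera_model(n); v,u=np.mgrid[:d.shape[0],:d.shape[1]]
    K=m["K"]; P=np.stack([(u-K[0,2])/K[0,0]*d,(v-K[1,2])/K[1,1]*d,d],-1)
    return (P-m["t"])@m["R"] if "R" in m else P
E
python3 - <<'E'
from h import *
out=[]
for n,(a,b,c,e) in dict(scene=(160,290,225,345),top=(160,250,225,325)).items():
    z=np.load(n+"0.npz"); im,d=z["im"],z["d"]; P=cloud(n,d)
    out.append(cv2.resize(im[a:b,c:e,::-1],(390,390*(b-a)//(e-c)),interpolation=cv2.INTER_CUBIC))
    Q=P[a:b,c:e].reshape(-1,3); C=im[a:b,c:e].reshape(-1,3).astype(int); ok=d[a:b,c:e].ravel()>0
    tab=ok&(C[:,0]>150)&(C[:,2]<90); print(n,"table z",np.median(Q[tab,2]))
    t=ok&(Q[:,2]>.165)&(Q[:,2]<.22); q=Q[t]; print("high pts",len(q),np.round(np.percentile(q,[2,50,98],0),4).tolist())
    bp=ok&(Q[:,2]>.005)&(Q[:,2]<.02)&(C.max(1)<110); q=Q[bp]
    rc=cv2.minAreaRect((q[:,:2]*1000).astype(np.float32)); print("plate",rc,np.median(q[:,2]))
    dk=ok&(Q[:,2]>.15)&(C.max(1)<60)
    for lo in(.06,.09,.12,.15,.18):
        s=ok&(Q[:,2]>lo)&(Q[:,2]<lo+.03)&(C.max(1)<60); 
        if s.sum()>5: print(lo,s.sum(),np.round(np.percentile(Q[s],[5,50,95],0),3).tolist())
    # shelf
z=np.load("top0.npz");P=cloud("top",z["d"])
for row in range(20,240,15): print(row,[np.round(P[row,c],2).tolist() for c in(210,250,275,295,320)])
h=max(o.shape[0] for o in out); out=[cv2.copyMakeBorder(o,0,h-o.shape[0],0,0,0) for o in out]
cv2.imwrite("pics/c1.png",np.hstack(out))
E
```

```text
scene table z 0.0005607144909793461
high pts 1052 [[0.5145, -0.0779, 0.1656], [0.5668, -0.0526, 0.1786], [0.7148, 0.0328, 0.215]]
plate ((622.3480834960938, -163.71246337890625), (245.94784545898438, 497.34576416015625), 8.923913955688477) 0.010728378651642351
0.06 569 [[0.498, -0.088, 0.061], [0.711, -0.038, 0.075], [0.715, 0.028, 0.089]]
0.09 733 [[0.489, -0.268, 0.092], [0.711, -0.052, 0.105], [0.715, 0.025, 0.119]]
0.12 690 [[0.491, -0.142, 0.121], [0.708, -0.056, 0.134], [0.718, 0.02, 0.149]]
0.15 809 [[0.505, -0.076, 0.152], [0.608, -0.057, 0.168], [0.714, 0.025, 0.179]]
0.18 417 [[0.525, -0.076, 0.181], [0.559, -0.059, 0.186], [0.714, 0.033, 0.204]]
top table z 0.0011753798445924358
high pts 643 [[0.5142, -0.0832, 0.1658], [0.5579, -0.0691, 0.1847], [0.6236, 0.0299, 0.2176]]
plate ((602.8726806640625, -36.82618713378906), (200.554443359375, 225.01710510253906), 81.25021362304688) 0.011914093832683674
0.06 60 [[0.513, -0.066, 0.063], [0.541, -0.06, 0.071], [0.627, -0.026, 0.087]]
0.09 24 [[0.491, -0.072, 0.093], [0.504, -0.06, 0.116], [0.632, 0.011, 0.119]]
0.12 69 [[0.492, -0.
[... 1113 characters left out ...]
], [0.71, -0.03, 0.17], [0.71, -0.07, 0.16], [0.73, -0.14, 0.1]]
155 [[0.72, 0.14, 0.0], [0.72, 0.03, 0.0], [0.71, -0.03, 0.04], [0.71, -0.09, 0.01], [0.7, -0.14, 0.06]]
170 [[0.68, 0.14, 0.0], [0.68, 0.03, -0.0], [0.68, -0.03, -0.0], [0.65, -0.08, 0.13], [0.67, -0.15, -0.0]]
185 [[0.64, 0.14, 0.0], [0.63, 0.03, 0.01], [0.63, -0.03, 0.01], [0.6, -0.07, 0.18], [0.63, -0.15, -0.0]]
200 [[0.6, 0.14, 0.0], [0.58, 0.03, 0.12], [0.58, -0.03, 0.14], [0.57, -0.07, 0.19], [0.6, -0.15, -0.0]]
215 [[0.56, 0.14, 0.0], [0.53, 0.03, 0.22], [0.54, -0.03, 0.12], [0.54, -0.07, 0.18], [0.56, -0.15, -0.0]]
230 [[0.52, 0.14, 0.0], [0.52, 0.03, 0.01], [0.52, -0.03, 0.01], [0.51, -0.07, 0.16], [0.52, -0.15, 0.0]]
```

View pics/c1.png

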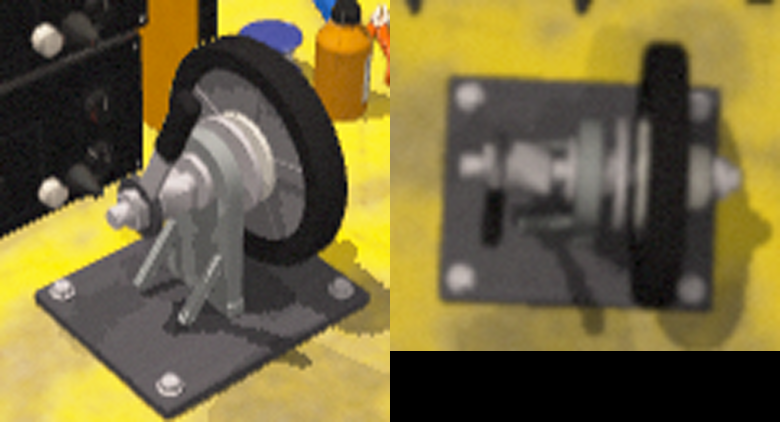

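The crops show the handle leaning to −x (scene crop ≈(180,125), top crop ≈(492,218)) and the tyre top at crop (665,170), which is about (0.565,−0.07,0.19). I'll refine both with two wrist views from above.

```bash
cat >> h.py <<'E'
from scipy.spatial.transform import Rotation as Ro
QD=np.array([0,1.,0,0])   # tool down, tool x = -world x, tool y = world y
def wrist():
    s=r.read_state(); im,d=optics.get_image("wrist"); m=optics.camera_model("wrist")
    T=m["tool_from_camera"]; P=cloud("w",d,m)@T[:3,:3].T+T[:3,3]
    return im,d,P@Ro.from_quat(s["eef_rot"]).as_matrix().T+np.array(s["eef_pos"])
E
python3 - <<'E'
from h import *
r.reach([0.48,-0.06,0.32],QD)
for i,y in enumerate((-.06,0.01)):
    if i: r.move_straight([0.50,y,0.32],speed=.2)
    im,d,P=wrist(); np.savez(f"w{i}.npz",im=im,d=d,P=P)
    cv2.imwrite(f"pics/w{i}.png",im[:,:,::-1])
    C=im.astype(int).max(2); ok=(d>0)
    near=ok&(P[...,0]>.4)&(P[...,0]<.66)&(P[...,1]>-.12)&(P[...,1]<.06)
    for nm,m in dict(tyre=near&(P[...,2]>.17)&(P[...,1]<-.03)&(C<70),hand=near&(P[...,2]>.14)&(P[...,1]>0)&(C<70)).items():
        q=P[m]; print(i,nm,len(q)); 
        if len(q)>10: print(np.round(np.percentile(q,[1,5,50,95,99],0),4).tolist())
s=r.read_state();print(s["time_s"],s["contact_force"])
E
python3 -c "
import cv2,numpy as np
cv2.imwrite('pics/w01.png',np.hstack([cv2.resize(cv2.imread(f'pics/w{i}.png'),(400,300)) for i in(0,1)]))"
```

```text
0 tyre 23895
[[0.4602, -0.1192, 0.1751], [0.4611, -0.1151, 0.1861], [0.4689, -0.0742, 0.3757], [0.5467, -0.0345, 0.3898], [0.596, -0.031, 0.3916]]
0 hand 5252
[[0.4669, 0.0, 0.1784], [0.4678, 0.0003, 0.352], [0.4691, 0.0039, 0.3653], [0.4915, 0.0115, 0.3816], [0.5425, 0.0225, 0.3848]]
1 tyre 14497
[[0.4863, -0.0776, 0.1725], [0.4876, -0.0703, 0.1799], [0.4933, -0.0524, 0.3608], [0.5649, -0.0338, 0.381], [0.6059, -0.031, 0.3846]]
1 hand 14745
[[0.4803, 0.0006, 0.2159], [0.4812, 0.0032, 0.3248], [0.4889, 0.0309, 0.3758], [0.5037, 0.0552, 0.3893], [0.5195, 0.0591, 0.3914]]
2.625 [-0.24148013  0.29108299  0.91135255]
```

View pics/w01.png

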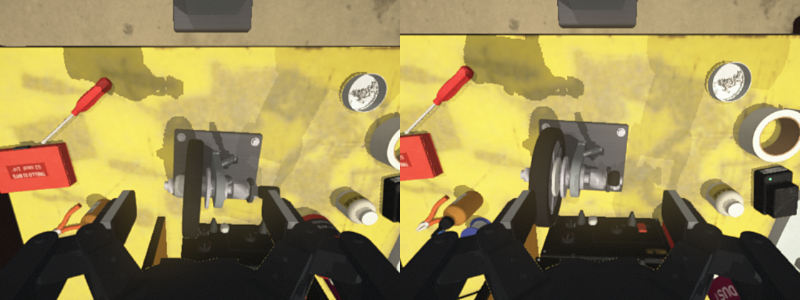

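The wrist views show the tyre at (193,185) and (547,175), and the handle near (250,195) and (613,180). The gripper fills the lower part, so I'll mask it out by height.

Run:
```python
from h import *
for i in(0,1):
    z=np.load(f"w{i}.npz"); im,d,P=z["im"],z["d"],z["P"]; C=im.astype(int).max(2)
    tab=(im[...,0]>150)&(im[...,2]<90)&(d>0); print("view",i,"table",np.median(P[tab][:,2]))
    b=(d>0)&(P[...,2]<.235)&(P[...,0]>.4)&(P[...,0]<.66)&(P[...,1]<.06)&(P[...,1]>-.12)
    t=b&(C<75)&(P[...,2]>.15)&(P[...,1]<-.04); q=P[t]
    if len(q)>50:
        print("tyre",len(q),q.min(0),q.max(0))
        A=np.c_[q[:,0],q[:,2],np.ones(len(q))]; 
        # circle fit on outer tread in xz
        rad=[]
        for x in np.arange(.50,.62,.01):
            s=q[abs(q[:,0]-x)<.005]
            if len(s)>8: rad.append((x,np.percentile(s[:,1],2),np.percentile(s[:,1],98),np.percentile(s[:,2],95)));
        rad=np.array(rad);print(rad.round(4).tolist())
        X=rad[:,0];Z=rad[:,3];sol=np.linalg.lstsq(np.c_[2*X,2*Z,np.ones(len(X))],X**2+Z**2,rcond=None)[0]
        print("circle",sol[:2],np.sqrt(sol[2]+sol[0]**2+sol[1]**2))
    h=b&(C<75)&(P[...,2]>.13)&(P[...,1]>0.005); q=P[h]; print("handle",len(q))
    if len(q)>10: print(q.min(0),np.median(q,0),q.max(0)); 
    st=b&(P[...,2]>.08)&(C>=75)&(P[...,1]>-.04)
    q=P[st];print("axle pts",len(q));
    for y in np.arange(-.04,.05,.01):
        s=q[abs(q[:,1]-y)<.005]
        if len(s)>4: print(round(y,3),len(s),np.percentile(s[:,0],[2,50,98]).round(4),s[:,2].max().round(4))
    pl=(d>0)&(P[...,2]>.005)&(P[...,2]<.018)&(C<120)&(P[...,1]<.08)&(P[...,1]>-.14)&(P[...,0]<.6)&(P[...,0]>.42)
    n,l,s,c=cv2.connectedComponentsWithStats(pl.astype(np.uint8)); k=1+s[1:,4].argmax(); q=P[l==k]
    print("plate",q.min(0),q.max(0))
    # edge lines: near edge (min x per y), left edge
    e=np.array([(y,q[abs(q[:,1]-y)<.004][:,0].min()) for y in np.arange(q[:,1].min()+.02,q[:,1].max()-.02,.008)])
    print("near edge slope",np.polyfit(e[:,0],e[:,1],1))
    e=np.array([(x,q[abs(q[:,0]-x)<.004][:,1].max()) for x in np.arange(q[:,0].min()+.015,.58,.008) if (abs(q[:,0]-x)<.004).sum()>5])
    print("left edge",np.polyfit(e[:,0],e[:,1],1))
```

```text
view 0 table 0.0009268618115188532
tyre 2658 [ 0.49983999 -0.08547992  0.15009623] [ 0.62643962 -0.05589426  0.19099727]
[[0.5, -0.0786, -0.0579, 0.1557], [0.51, -0.0796, -0.0569, 0.1671], [0.52, -0.0802, -0.0571, 0.1753], [0.53, -0.08, -0.0582, 0.1812], [0.54, -0.0808, -0.0592, 0.1856], [0.55, -0.0818, -0.0603, 0.1884], [0.56, -0.0819, -0.0611, 0.1898], [0.57, -0.0831, -0.0621, 0.1901], [0.58, -0.0833, -0.0621, 0.1895], [0.59, -0.0837, -0.0622, 0.188], [0.6, -0.0842, -0.0636, 0.1849], [0.61, -0.0847, -0.0633, 0.1812]]
circle [0.56970345 0.10256963] 0.08789359595916477
handle 226
[0.51784756 0.01911855 0.13015697] [0.53335168 0.0210297  0.18780552] [0.57145518 0.03025942 0.21714496]
axle pts 2048
-0.04 205 [0.5526 0.5701 0.5991] 0.1411
-0.03 555 [0.5403 0.5547 0.5944] 0.1426
-0.02 276 [0.5408 0.5587 0.5859] 0.142
-0.01 155 [0.5608 0.5706 0.5862] 0.1261
0.0 231 [0.5599 0.5683 0.5879] 0.126
0.01 223 [0.5607 0.5686 0.5878] 0.126
0.02 332 [0.5283 0.5639 0.5906] 0.2109
0.03 71 [0.5182 0.5611 0.5886] 0.2162
plate [ 0.49267008 -0.11803414  0.0050139 ] [0.59996559 0.06550192 0.01779233]
near
[... 577 characters left out ...]
624, 0.1805]]
circle [0.56942289 0.10238688] 0.08797374087381152
handle 291
[0.51804973 0.0196033  0.17019558] [0.52572795 0.02485331 0.21498965] [0.55069757 0.03159787 0.21993033]
axle pts 2010
-0.04 80 [0.5572 0.5679 0.595 ] 0.1418
-0.03 531 [0.5402 0.5576 0.5933] 0.1429
-0.02 466 [0.5409 0.561  0.5937] 0.1416
-0.01 108 [0.5649 0.5705 0.5836] 0.1252
0.0 240 [0.5599 0.5687 0.5875] 0.1263
0.01 246 [0.5606 0.5693 0.588 ] 0.1259
0.02 221 [0.5321 0.5707 0.5904] 0.2195
0.03 69 [0.5197 0.5551 0.5888] 0.2195
0.04 28 [0.5701 0.5751 0.5831] 0.1171
plate [ 0.49234781 -0.11161886  0.00504455] [0.59993325 0.06539464 0.01797323]
near edge slope [0.06296116 0.49913887]
left edge [-0.06014055  0.09594224]
```

```bash
cat >> h.py <<'E'
YAW=-0.063; RZ=Ro.from_euler('z',YAW)
O=np.array([0.5695,-0.0720,0.0])       # stand origin
def W(p): return O+RZ.apply(p)
def S(p): return RZ.inv().apply(np.asarray(p)-O)
def tyre_pose(d,up=0.0,rad=0.078):     # d: sideways shift of rim top (mm), tool turned with the wheel
    a=Ro.from_euler('x',-d/80)
    return W(np.array([0,0,.110])+a.apply([0,0,rad+up])),(RZ*a*Ro.from_quat(QD)).as_quat()
def fy(): # force along stand axes
    s=r.read_state(); return RZ.inv().apply(s["contact_force"]),S(s["eef_pos"])*1000,s
E
python3 - <<'E'
from h import *
z=np.load("scene0.npz");P=S(cloud("scene",z["d"]).reshape(-1,3));C=z["im"].reshape(-1,3).astype(int).max(1)
for lo in(.08,.085):
    m=(C<75)&(P[:,1]>lo)&(P[:,1]<.11)&(P[:,2]>.15)&(P[:,2]<.24)&(abs(P[:,0])<.1);q=P[m]
    print(len(q),np.percentile(q,[2,50,98],0).round(4).tolist())
    rc=cv2.minAreaRect((q[:,[0,2]]*1000).astype(np.float32));print(rc,"angle from axle to centre",np.arctan2(-rc[0][0],rc[0][1]-110))
    n,v=np.linalg.eigh(np.cov(q[:,[0,2]].T)); print("pca",np.arctan(-v[0,1]/v[1,1]))
p,q=tyre_pose(0,.06); r.reach(p,q); command_gripper(.05,20)
p,q=tyre_pose(0); print(r.move_straight(p,q,speed=.08,max_force=6)); print(fy()[:2])
command_gripper(0.015,20); f,p,s=fy(); print(f,p,s["grip_width"],s["grip_force"],s["time_s"])
E
```

```text
182 [[-0.0586, 0.0938, 0.1689], [-0.0468, 0.1011, 0.1975], [-0.0298, 0.1027, 0.218]]
((-43.2830696105957, 192.87503051757812), (17.342981338500977, 53.42589569091797), 24.043254852294922) angle from axle to centre 0.4813037821073322
pca 0.3991679288676986
182 [[-0.0586, 0.0938, 0.1689], [-0.0468, 0.1011, 0.1975], [-0.0298, 0.1027, 0.218]]
((-43.2830696105957, 192.87503051757812), (17.342981338500977, 53.42589569091797), 24.043254852294922) angle from axle to centre 0.4813037821073322
pca 0.3991679288676986
False
(array([-0.48031735,  0.90747321, -0.31695154]), array([ 3.45219856e-01, -8.40375321e-02,  1.88492216e+02]))
[-0.09522803  2.8115028   4.09062695] [  0.26675546   0.32069009 188.68222203] 0.023623495434220945 22.061113715171814 4.8917
```

```bash
cat >> h.py <<'E'
def sweep(d0,lim,step,dmax,F0):
    d=d0; out=[]
    while abs(d-d0)<dmax:
        d+=step; p,q=tyre_pose(d); r.move_straight(p,q,speed=.01); f,p,s=fy(); out.append((d,p[1],f[1]))
        if abs(f[1]-F0)>lim and (f[1]-F0)*step<0: break
    print(np.round(out,2).tolist(),"t",round(s["time_s"],1)); return d
E
python3 - <<'E'
from h import *
F0=1.0
d=sweep(0,4.5,.6,8,F0)
d=sweep(d,4.5,-.6,15,F0)
E
```

```text
[[0.6, 0.92, 4.18], [1.2, 1.52, 3.55], [1.8, 2.12, 3.08], [2.4, 2.71, 2.74], [3.0, 3.31, 3.24], [3.6, 3.88, 2.49], [4.2, 4.44, 2.63], [4.8, 4.99, 2.84], [5.4, 5.53, 1.65], [6.0, 6.05, 1.92], [6.6, 6.58, 1.29], [7.2, 7.08, 1.83], [7.8, 7.58, 1.39], [8.4, 8.11, 0.46]] t 8.4
[[7.8, 7.52, 1.37], [7.2, 7.01, 1.69], [6.6, 6.5, 1.86], [6.0, 5.99, 2.15], [5.4, 5.47, 2.36], [4.8, 4.94, 3.6], [4.2, 4.37, 2.92], [3.6, 3.82, 2.55], [3.0, 3.24, 2.88], [2.4, 2.62, 3.2], [1.8, 2.05, 3.79], [1.2, 1.45, 2.07], [0.6, 0.87, 3.19], [0.0, 0.28, 1.97], [-0.6, -0.32, 2.61], [-1.2, -0.89, 3.26], [-1.8, -1.47, 3.75], [-2.4, -2.04, 3.52], [-3.0, -2.6, 2.5], [-3.6, -3.13, 3.83], [-4.2, -3.6, 4.78], [-4.8, -4.11, 5.44], [-5.4, -4.65, 5.85]] t 14.1
```

Run:
```python
from h import *
def show(d):
    f,p,s=fy(); print(round(d,1),np.round(p,2),"F",f.round(1),"T",RZ.inv().apply(s["torque"]).round(3),round(s["grip_width"]*1e3,2),round(s["grip_force"],1))
show(-5.4)
for d in(-4.2,-3,-2,-1,0.2):
    p,q=tyre_pose(d); r.move_straight(p,q,speed=.012); show(d)
print(s["time_s"] if 0 else r.read_state()["time_s"])
```

```text
-5.4 [  0.27  -4.65 188.28] F [-0.1  5.9  7. ] T [ 0.871 -0.003  0.034] 23.55 20.3
-4.2 [  0.28  -3.46 188.39] F [0.3 5.8 6. ] T [ 0.885 -0.048  0.001] 23.57 20.3
-3 [  0.29  -2.34 188.47] F [1.2 4.8 6.8] T [ 0.939 -0.059 -0.023] 23.84 20.6
-2 [  0.3   -1.41 188.49] F [0.4 3.4 6.7] T [ 0.931  0.05  -0.025] 23.43 20.9
-1 [  0.29  -0.43 188.55] F [-0.6  3.4  5.8] T [1.046 0.008 0.028] 23.89 20.9
0.2 [  0.28   0.78 188.54] F [-0.5  3.7  6.8] T [ 0.928  0.044 -0.029] 23.55 20.9
15.3917
```

```bash
cat >> h.py <<'E'
def push(d0,step,lim,dmax,rad=.095):
    """loose jaws, tool upright: one pad pushes the tyre near its top; returns samples (cmd, actual y, dF)"""
    q=tyre_pose(0)[1]; out=[]; d=d0; F0=np.mean([fy()[0][1] for _ in range(3)])
    while abs(d-d0)<dmax:
        d+=step; r.move_straight(W([0,d/1000,.110+rad]),q,speed=.012); f,p,s=fy(); out.append((d,p[1],f[1]-F0))
        if len(out)>1 and min(abs(out[-1][2]),abs(out[-2][2]))>lim: break
    print(np.round(out,2).tolist(),"t",round(s["time_s"],1)); return d
E
python3 - <<'E'
from h import *
command_gripper(.032); p,q=tyre_pose(0,0,.095); r.move_straight(p,q,speed=.05); 
f,p,s=fy();print(f,p,s["grip_width"],RZ.inv().apply(s["torque"]))
d=push(0,.5,3.5,10)
r.move_straight(W([0,(d-8)/1000,.205]),q,speed=.03)
d=push(d-8,-.5,3.5,12)
r.move_straight(W([0,(d+5)/1000,.205]),q,speed=.03)
E
```

```text
[0.00191871 0.36715114 0.43935264] [ 1.11988715e-01 -5.38832272e-02  2.05394106e+02] 0.03246061772221612 [0.02042272 0.00949996 0.01829572]
[[0.5, 0.58, -0.77], [1.0, 1.07, -0.6], [1.5, 1.51, 0.41], [2.0, 2.02, -0.36], [2.5, 2.52, -0.07], [3.0, 3.03, -0.41], [3.5, 3.52, -0.12], [4.0, 4.01, -0.56], [4.5, 4.54, -0.65], [5.0, 5.03, -0.39], [5.5, 5.53, -1.04], [6.0, 6.02, -0.23], [6.5, 6.53, -0.18], [7.0, 7.07, 0.01], [7.5, 7.55, 0.1], [8.0, 7.96, -0.76], [8.5, 8.38, -0.83], [9.0, 8.81, -1.69], [9.5, 9.26, -3.26], [10.0, 9.72, -5.54]] t 21.1
[[1.5, 1.67, 0.21], [1.0, 1.01, 0.16], [0.5, 0.45, -0.3], [0.0, -0.01, 0.64], [-0.5, -0.55, 0.71], [-1.0, -1.05, 0.35], [-1.5, -1.54, 0.06], [-2.0, -2.03, -0.18], [-2.5, -2.54, -1.24], [-3.0, -3.05, 0.81], [-3.5, -3.52, 1.8], [-4.0, -4.05, 0.21], [-4.5, -4.55, -0.22], [-5.0, -5.01, 0.65], [-5.5, -5.42, 1.54], [-6.0, -5.88, 1.74], [-6.5, -6.32, 2.61], [-7.0, -6.78, 3.9], [-7.5, -7.26, 5.25]] t 26.3
```

```bash
cat >> h.py <<'E'
TH0=-0.43; OFF=-0.3
def span_pose(th,back=0.0):  # th: handle angle; tool tilted OFF more; grasp point 95 mm out
    g=np.array([.095*np.sin(th),.095,.110+.095*np.cos(th)]); a=Ro.from_euler('y',th+OFF)
    return W(g+a.apply([0,0,.006+back])),(RZ*a*Ro.from_quat(QD)).as_quat()
E
python3 - <<'E'
from h import *
p,q=tyre_pose(0,.06); print(fy()[1]); e=r.read_state()["eef_pos"]
for th in(TH0,0,.23): print(r.solve_ik(*span_pose(th)))
r.move_straight([e[0],e[1],.27],speed=.12)
r.reach(*span_pose(TH0,.07)); command_gripper(.036,40)
p,q=span_pose(TH0); print(r.move_straight(p,q,speed=.1,max_force=8)); f,p,s=fy(); print(f,p,s["time_s"])
im=optics.get_image("scene")[0]; cv2.imwrite("pics/g.png",cv2.resize(im[120:300,200:380,::-1],(540,540)))
E
```

```text
[-1.62342789e-01 -2.86153844e+00  2.04672231e+02]
None
[-0.09890275  0.33580556  1.70848004  0.01482317  0.79754392 -1.6154507 ]
[-0.09337179  0.47723655  1.45067454  0.00233357  1.14371476 -1.60206039]Traceback (most recent call last):
  File "<stdin>", line 5, in <module>
workcell.PlanningError: the arm cannot take that pose within its joint ranges
```

Run:
```python
from h import *
import h
for o in(-.25,-.2,-.15,-.1,-.05,0,.05):
    h.OFF=o; print(o,[None if (j:=r.solve_ik(*span_pose(*t))) is None else np.round(j,2).tolist() for t in((TH0,.06),(TH0,0),(.23,0),(.23,.06))])
```

```text
-0.25 [None, None, [-0.09, 0.5, 1.41, 0.0, 1.21, -1.6], [-0.09, 0.46, 1.31, 0.0, 1.35, -1.6]]
-0.2 [[-0.12, 0.05, 2.09, 0.09, 0.37, -1.7], None, [-0.09, 0.53, 1.36, -0.0, 1.28, -1.6], [-0.09, 0.49, 1.26, -0.0, 1.42, -1.6]]
-0.15 [[-0.11, 0.07, 2.04, 0.06, 0.45, -1.67], [-0.11, 0.21, 2.05, 0.08, 0.31, -1.69], [-0.09, 0.56, 1.31, -0.0, 1.35, -1.6], [-0.09, 0.52, 1.2, -0.0, 1.49, -1.6]]
-0.1 [[-0.11, 0.08, 2.0, 0.05, 0.53, -1.66], [-0.11, 0.21, 2.01, 0.06, 0.39, -1.67], [-0.09, 0.58, 1.27, -0.0, 1.42, -1.6], [-0.09, 0.56, 1.15, -0.0, 1.56, -1.6]]
-0.05 [[-0.11, 0.1, 1.95, 0.04, 0.61, -1.64], [-0.11, 0.22, 1.97, 0.04, 0.47, -1.65], [-0.09, 0.61, 1.22, -0.0, 1.48, -1.6], [-0.09, 0.6, 1.09, -0.0, 1.63, -1.6]]
0 [[-0.11, 0.12, 1.9, 0.03, 0.69, -1.63], [-0.11, 0.24, 1.93, 0.03, 0.55, -1.64], [-0.09, 0.64, 1.18, -0.01, 1.55, -1.6], [-0.09, 0.63, 1.03, -0.01, 1.7, -1.6]]
0.05 [[-0.11, 0.14, 1.85, 0.02, 0.77, -1.63], [-0.1, 0.25, 1.89, 0.03, 0.62, -1.63], [-0.09, 0.67, 1.13, -0.01, 1.62, -1.6], [-0.09, 0.67, 0.97, -0.01, 1.77, -1.6]]
```

```bash
sed -i 's/OFF=-0.3/OFF=-0.12/' h.py
python3 - <<'E'
from h import *
e=r.read_state()["eef_pos"]
if e[2]<.26: r.move_straight([e[0],e[1],.27],speed=.12)
r.reach(*span_pose(TH0,.06)); command_gripper(.036,40)
p,q=span_pose(TH0); print(r.move_straight(p,q,speed=.1,max_force=8)); f,p,s=fy(); print(f,p,s["time_s"])
im=optics.get_image("scene")[0]; cv2.imwrite("pics/g.png",cv2.resize(im[120:300,200:380,::-1],(540,540)))
E
```

```text
False
[0.61498727 0.47240128 0.83171758] [-42.65358393  94.97288764 201.67080707] 29.1083
```

View pics/g.png

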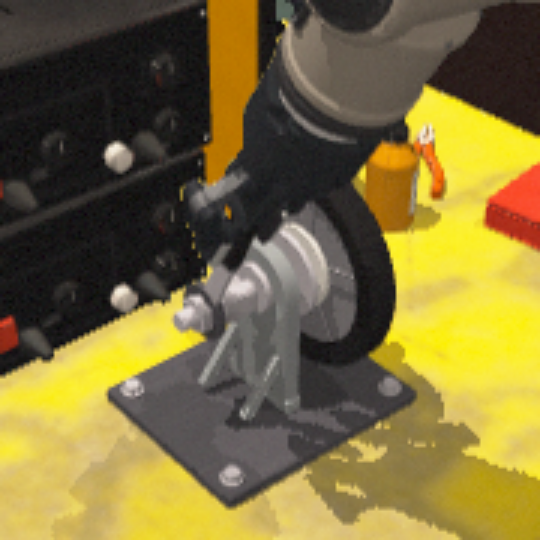

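The picture shows the fingers straddling the handle at about (220,225) in the crop. I'll grip it and tighten along the arc.

Run:
```python
from h import *
command_gripper(.005,40); f,p,s=fy(); print(f.round(1),p.round(1),s["grip_width"],s["time_s"])
out=[]
for th in np.append(np.arange(TH0+.08,.20,.08),.225):
    p,q=span_pose(th); r.move_straight(p,q,speed=.04); f,p,s=fy()
    a=Ro.from_quat(s["eef_rot"]); g=p+1000*RZ.inv().apply(a.apply([0,0,.006])); ang=np.arctan2(g[0],g[2]-110)
    out.append((th,ang,f[0]*np.cos(th)-f[2]*np.sin(th),f[1],f[0]*np.sin(th)+f[2]*np.cos(th)))
print(np.round(out,3).tolist(),s["time_s"])
```

```text
[-0.8  7.5  1.8] [-42.8  96.  202.3] 0.01034690626600044 29.4917
[[-0.35, -0.35, -1.42, 7.76, 3.654], [-0.27, -0.271, -0.429, 5.992, 3.667], [-0.19, -0.193, -1.057, 6.262, 3.308], [-0.11, -0.113, -1.523, 5.693, 2.633], [-0.03, -0.033, -0.733, 4.35, 1.602], [0.05, 0.047, -0.586, 4.691, 2.543], [0.13, 0.128, -1.272, 5.944, 2.139], [0.225, 0.224, -1.278, 5.359, 2.863]] 32.3333
```

Run:
```python
from h import *
command_gripper(.036,20)
p,q=span_pose(.225,.08); r.move_straight([p[0]-.01,p[1],p[2]],q,speed=.12)
im,d=optics.get_image("scene"); cv2.imwrite("pics/s2.png",cv2.resize(im[120:300,200:380,::-1],(540,540)))
P=S(cloud("scene",d).reshape(-1,3));C=im.reshape(-1,3).astype(int).max(1)
m=(C<75)&(P[:,1]>.085)&(P[:,1]<.11)&(P[:,2]>.15)&(P[:,2]<.24)&(abs(P[:,0])<.1);q=P[m]
print(len(q),np.percentile(q,[2,50,98],0).round(4).tolist())
print(cv2.minAreaRect((q[:,[0,2]]*1000).astype(np.float32)),r.read_state()["time_s"])
```

```text
192 [[0.0026, 0.0932, 0.175], [0.0112, 0.1005, 0.2013], [0.0239, 0.103, 0.2256]]
((13.635966300964355, 198.9683380126953), (56.4880256652832, 17.132396697998047), 77.05601501464844) 33.5667
```

View pics/s2.png

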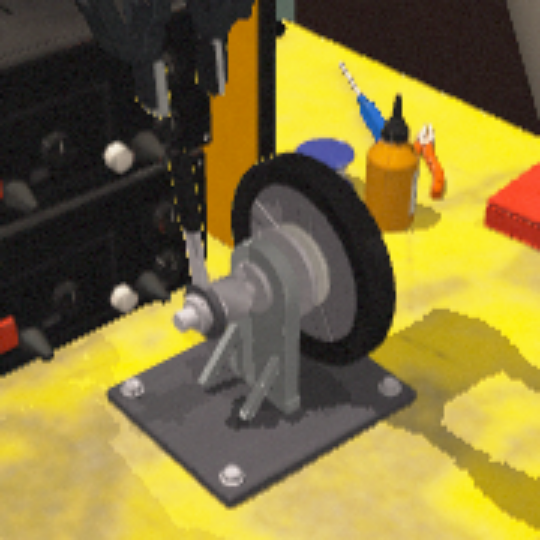

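The handle has released cleanly at +0.226 rad, and the wheel is upright. Now the final rock.

Run:
```python
from h import *
q=tyre_pose(0)[1]; e=r.read_state()["eef_pos"]
command_gripper(.032,20)
r.move_straight([e[0],e[1],max(e[2],.28)],speed=.15)
r.reach(W([0,.0013,.27]),q); r.move_straight(W([0,.0013,.205]),speed=.1,max_force=6); f,p,s=fy(); print(f.round(1),p,s["grip_width"],s["time_s"])
r.move_straight(W([0,.0035,.205]),q,speed=.02)
d=push(3.5,.4,3.0,5)
r.hold(.3); print("held",fy()[0][1])
r.move_straight(W([0,-.001,.205]),q,speed=.03)
d=push(-1.,-.4,3.0,5)
r.hold(.3); print("held",fy()[0][1])
r.move_straight(W([0,.0013,.205]),q,speed=.03); print(fy()[0],r.read_state()["time_s"])
```

```text
[ 0.5  0.1 -0.2] [  0.49249283   1.53155245 205.55369925] 0.03168169626586626 35.3083
[[3.9, 3.89, -0.56], [4.3, 4.31, -0.07], [4.7, 4.73, 0.57], [5.1, 5.12, -0.15], [5.5, 5.47, -0.0], [5.9, 5.77, -1.12], [6.3, 6.07, -2.66], [6.7, 6.44, -2.64], [7.1, 6.8, -5.57], [7.5, 7.1, -5.39]] t 38.1
held -6.383607221135931
[[-1.4, -1.23, -0.32], [-1.8, -1.76, -0.19], [-2.2, -2.22, -0.77], [-2.6, -2.62, -0.01], [-3.0, -2.91, 0.98], [-3.4, -3.21, 1.79], [-3.8, -3.53, 2.3], [-4.2, -3.93, 4.28], [-4.6, -4.29, 4.76]] t 41.0
held 4.394664848539391
[-0.09149574 -0.21085645 -0.0572552 ] 41.7
```

Run:
```python
from h import *
command_gripper(.05); r.move_straight(W([0,.0013,.30]),speed=.1); r.hold(.5)
im,_=optics.get_image("top"); a=np.load("top0.npz")["im"]
df=cv2.absdiff(cv2.GaussianBlur(im,(5,5),0),cv2.GaussianBlur(a,(5,5),0)).max(2)
for n,(c,v) in dict(tin=(163,270),screwdriver=(383,252),oil=(372,165),grease=(152,175)).items(): print(n,df[v-20:v+20,c-20:c+20].mean())
print(r.read_state()["contact_force"],r.read_state()["time_s"]); print(r.finish_job())
```

```text
tin 14.908125
screwdriver 33.83375
oil 47.504375
grease 4.405625
[ 0.25217392  0.17722591 -0.00192401] 43.6667
the job is handed in; nothing more can be done
None
```

The job is handed in at about 44 s. I measured about 2.8 mm of free play each side, then turned the nut about 0.65 rad, to an estimated 0.17 rad past zero play. The final rock showed no free movement, only spring. The preload itself is an estimate from the measured play and was not measured directly. The first rock may have reached about 14 N at the top of the tyre, against the 18 N limit. I saw no sign that anything around the stand was touched. The last before/after image check was inconclusive: it differed near the oil bottle and the screwdriver, which could be the arm or its shadow, and I handed in without looking at that picture.

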